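Load the knob comparison fixture and hold its cam lever at top lift

TASK

Set each amber knob blank into the empty pocket of its own size, next to the steel master of the same diameter, and let go of it. Then swing the red-handled cam lever up from its rest to the cam's highest lift point, where the lever stands straight up and the nest is raised furthest, and finish holding it there: a spring throws it back when it is released, and the nest sinks again if it goes past upright. Leave the pink radio body, the silvered lens, the jar and the screwdriver where they are.

Things in the scene. Friction and masses are not known exactly. Their poses are not given: they have to be found in the camera images.
- fixture: Fixed cam-lift fixture: green base plate 170 x 170 x 10 mm; above it a square aluminium nest, 150 x 150 x 14 mm, top 73.5 mm above the table with the lever at rest. Origin: centre of the plate's underside, on the table. x points away from where the lever leans at rest (at yaw 0 away from the robot), y to the lever's side, z up. Large row at x = -35 mm, small row at x = +35 mm.
- pocket_large (a point): Centre of the mouth of the empty large pocket, level with the nest's top: round, 45 mm wide, 6 mm deep, chamfered, flat floor. At fixture x -35, y -35 mm; rides on the nest. The fixed steel large master, 40 mm in diameter and 30 mm high, stands in the same row 70 mm away towards the lever's side.
- pocket_small (a point): Centre of the mouth of the empty small pocket, level with the nest's top: round, 35 mm wide, 6 mm deep, chamfered, flat floor. At fixture x +35, y -35 mm; rides on the nest. The fixed steel small master, 30 mm in diameter and 30 mm high, stands in the same row 70 mm away towards the lever's side.
- large_center (a point): Centre (half-way up) of the large amber bakelite knob blank: a plain upright cylinder 40 mm in diameter and 36 mm high, about 45 g, standing loose on the table; z is its axis. It belongs in the large pocket, where 30 mm of it stands proud of the nest.
- small_center (a point): Centre (half-way up) of the small amber bakelite knob blank: a plain upright cylinder 30 mm in diameter and 36 mm high, about 27 g, standing loose on the table; z is its axis. It belongs in the small pocket, where 30 mm of it stands proud of the nest.
- blank_large: The large amber knob blank itself; origin at the centre of its underside.
- blank_small: The small amber knob blank itself; origin at the centre of its underside.
- lever (a joint): Angle of the cam lever about its level axle (rad). 0: at rest on its stop, 20 degrees above level, leaning to the fixture's -x; grows as it swings up. 1.22: straight up, the cam's highest lift (nest raised 10.5 mm). Stop at 2.0, past the top, nest sunk again. A spring always drives it back to 0; moving it takes about 2 to 4 N at the handle.
- nest (a joint): Height (m) to which the cam has raised the nest with its pockets, masters and blanks: 0 with the lever at rest, 0.0105 at the highest lift point.
- lever_grip (a point): Point to grip on the lever's red handle, a round peg 14 mm in diameter and 58 mm long, level along the fixture's y, sticking out sideways from the lever's end, 110 mm from the axle. Free for 29 mm inwards of this point (there the steel lever arm, 10 mm thick) and 24 mm outwards. Height 74 mm at rest, 146 mm straight up. Turns with the lever.
- axle (a point): Centre of the circle (radius 110 mm) on which point lever_grip moves: a point on the line of the lever's axle, which runs along the fixture's y; at fixture x 0, y 122, z 36 mm, fixed. Nothing solid is there.
- radio_center (a point): Centre of the loose pink plastic radio body, an upright shell 230 x 75 x 140 mm, off to the robot's left; leave it alone.
- lens: The loose silvered glass dial lens, a disc 72 mm wide and 7.5 mm thick, lying flat; origin at the centre of its underside; leave it alone.
- jar: A loose amber glass jar with a black cap, 52 mm wide and 55 mm high; origin at the centre of its underside; leave it alone.
- screwdriver: A loose screwdriver with a green handle, lying on the table to the robot's right; leave it alone.
Mind the look-alikes: they are no part of the job. Leave any purple or yellow look-alike of the blank_large alone.

How it is judged (in metres and radians):
On the way, in this order (a step that is already met when the one before it is completed fails the run):
1. both blanks sit let go in the pockets of their own size, the lever still at rest (horizontal distance between large_center and pocket_large below 0.004 m and z of large_center in the frame of pocket_large below 0.0145 m and angle between each of large_center, small_center's own z axis and vertical below 0.08 rad and horizontal distance between small_center and pocket_small below 0.004 m and z of small_center in the frame of pocket_small below 0.0145 m and contact force between the fingers and blank_large below 0.1 N and contact force between the fingers and blank_small below 0.1 N and value of joint lever below 0.2 rad), for 0.2 s.
2. the fingers hold the lever at the top of the cam's lift (value of joint nest above 0.0097 m and value of joint lever between 1.10173 and 1.34173 rad and contact force between the fingers and lever above 0.5 N), for 0.2 s.
At the end, for the whole second after the job is handed in: Each blank sits untouched in the pocket of its own size (within 4 mm of its centre, 2.5 mm of its floor, 0.08 rad of upright); the fingers press the lever with over 0.5 N and hold it still within 0.12 rad of straight up (1.22 rad), the nest within 0.8 mm of its highest lift (all of step 2 and horizontal distance between large_center and pocket_large below 0.004 m and z of large_center in the frame of pocket_large below 0.0145 m and angle between each of large_center, small_center's own z axis and vertical below 0.08 rad and horizontal distance between small_center and pocket_small below 0.004 m and z of small_center in the frame of pocket_small below 0.0145 m and contact force between the fingers and blank_large below 0.1 N and contact force between the fingers and blank_small below 0.1 N and velocity of joint lever between -0.1 and 0.1 rad/s); the arm keeps its last pose, push and grip.
It fails at once if the radio body is moved by more than 20 mm (distance of radio_center from where it was at the start of the episode above 0.02 m).
It fails at once if the lens is moved by more than 20 mm (distance of lens from where it was at the start of the episode above 0.02 m).
It fails at once if the jar is moved by more than 20 mm (distance of jar from where it was at the start of the episode above 0.02 m).
It fails at once if the screwdriver is moved by more than 20 mm (distance of screwdriver from where it was at the start of the episode above 0.02 m).
It also fails if it takes over 67 s, if anything falls off the work surface, if the arm or the gripper's body presses on something with over 40 N, if the wrist force passes 120 N, or if a joint passes its speed limit or range.

ROBOT

A 6-joint arm with a two-finger parallel gripper is mounted at the origin on the work surface. World frame = base frame: x ahead of the robot, y to its left, z up, the work surface at z = 0. Lengths are in m, angles in degrees, forces in N, time in s.
With the tool pointing down it reaches from about 0.325 to 0.85 m from the base axis. Payload 15.5 kg.
Tool frame: the origin (TCP) lies midway between the tips of the shut fingers; the grasp point (between the pads) lies 19 mm behind it; y points along the fingers, x is the direction in which the jaws open and shut, and the axes are right-handed (so a half turn about y gives the same grasp; the last joint's range is limited). The gripper opens to 91 mm and grips with 3 to 60 N. Pads are 32 mm wide; open, the fingers measure 118 mm over their backs; the gripper's body (76 mm by 178 mm) begins 60 mm behind the grasp point.
Start: joints at [-75.086, 28.281, 77.091, -0, 74.628, -5.472], TCP at [0.218, -0.586, 0.214] pointing down, gripper open.
Joint ranges: [-166.48, 166.48], [-47.26, 123.95], [12.59, 153.08], [-70.14, 250.14], [6.76, 159.57], [-176.63, 176.63]. Speed limits (degrees/s): [108.29, 108.29, 147.25, 172.46, 172.46, 172.46].

INTERFACE

Orientations are given as a 3x3 rotation matrix whose columns are the frame's x, y, z axes.
In Python, from bench import ctrl gives the robot as it stands. The module is installed in compiled form; this text tells all that it offers. Calls block until the motion is done:
- ctrl.goto(position, orientation): joint-space move of the TCP to a pose.
- ctrl.move_l(position, vel=0.15, ori=None, contact_N=None): straight line of the TCP; ori=None keeps the orientation; vel is the mean speed in m/s. With contact_N (N) it stops when the force on the tool has changed by that much, and returns True; else False.
- ctrl.movej(angles): joint-space move.
- ctrl.command_gripper(opening): opening from 0.0 (shut) to 1.0 (fully open); the grip force is fixed at half the most; returns when the fingers have stopped.
- ctrl.sleep(seconds).
- ctrl.ik(position, orientation): joint angles nearest the present ones, or None.
- ctrl.read_camera(name): name is "scene" or "top" or "wrist"; returns the picture (420x560x3 uint8, blue, green, red); there is no depth.
- ctrl.camera_params(name): a dict with "fx", "fy", "cx", "cy" (pixels), "pose" (4x4, takes a point from camera to world coordinates); the wrist camera has in their place "T_tool_cam" (4x4, takes a point from camera to tool coordinates, whose origin is the TCP and whose axes are the tool frame's). Camera axes: x right, y up, looking along -z (the intrinsics and any distortion apply to the point x, -y, -z); pixel columns grow to the right and rows downward; lengths in m; the calibration is good to about 2 mm. A picture is of the moment at which its call begins: read the wrist's pose just before it. camera_params takes no time and is no camera call.
A pose or a line that the arm cannot do raises ctrl.MotionError and nothing moves.
- ctrl.sign_off(): hands the job in, once; it reports no verdict.
Readings, each from a call of its own:
- ctrl.current_t(): time.
- ctrl.current_q(): joint angles.
- ctrl.current_dq(): joint speeds.
- ctrl.current_effort(): joint torques, N m.
- ctrl.current_tool_pos(): TCP position.
- ctrl.current_eef_rot(): TCP orientation.
- ctrl.current_contact_force(): force on the tool from outside, world axes, zero at the start.
- ctrl.current_wrist_torque(): the same for the moment, N m.
- ctrl.current_grip_width(): opening from 0.0 (shut) to 1.0 (fully open).
Only numpy, scipy, OpenCV 4.12 (cv2) and the standard library are available. Lean on these libraries where they do the work, as an engineer would, in place of code of your own. Each camera call takes 0.05 s, during which the arm holds its last target.

## Working session

There is one attempt and no reset: what is moved stays moved. The work goes in short steps, each a Python script; the robot and the scene stay as the last script left them, time stands still between calls to the robot, and variables do not carry over. Pictures are saved under pics/ and viewed, and the job is handed in when it is done.

```bash
mkdir -p pics; python3 - <<'E'
from bench import ctrl
import cv2,numpy as np
np.set_printoptions(precision=4,suppress=True)
for n in ["scene","top","wrist"]:
    p=ctrl.camera_params(n); print(n,p)
    if n=="wrist": print(ctrl.current_tool_pos(),ctrl.current_eef_rot())
    cv2.imwrite(f"pics/{n}0.png",ctrl.read_camera(n))
print(ctrl.current_t())
E
```

```text
scene {'fx': 484.24433519442596, 'fy': 484.24433519442596, 'cx': 279.91923307591526, 'cy': 212.8464164873579, 'pose': array([[ 0.4999, -0.7368,  0.4553,  1.2196],
       [ 0.8661,  0.4264, -0.2608, -0.3386],
       [-0.002 ,  0.5247,  0.8513,  1.2203],
       [ 0.    ,  0.    ,  0.    ,  1.    ]])}
top {'fx': 478.4439079722587, 'fy': 478.4439079722587, 'cx': 277.0360656059919, 'cy': 215.78384339710928, 'pose': array([[-0.021 ,  0.9837, -0.1786,  0.3839],
       [-0.9995, -0.0247, -0.018 ,  0.0024],
       [-0.0222,  0.1781,  0.9838,  1.339 ],
       [ 0.    ,  0.    ,  0.    ,  1.    ]])}
wrist {'fx': 290.51864085830215, 'fy': 290.51864085830215, 'cx': 276.04131120239805, 'cy': 207.4454450265447, 'T_tool_cam': array([[ 1.    , -0.0004,  0.0001,  0.0008],
       [ 0.0001,  0.2346, -0.9721, -0.171 ],
       [ 0.0004,  0.9721,  0.2346,  0.0659],
       [ 0.    ,  0.    ,  0.    ,  1.    ]])}
[ 0.2176 -0.5855  0.2134] [[ 0.3483 -0.0003  0.9374]
 [-0.9374  0.001   0.3483]
 [-0.0011 -1.      0.0001]]
0.15
```

View pics/scene0.png

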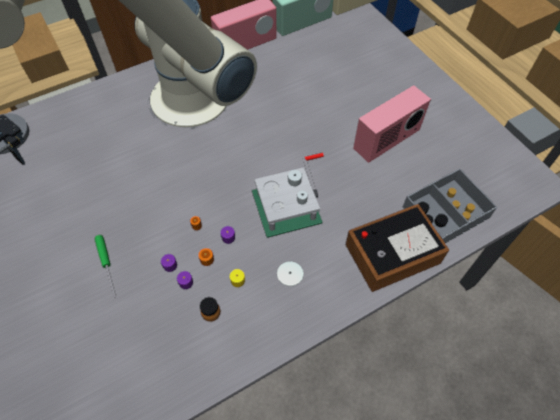

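View pics/top0.png

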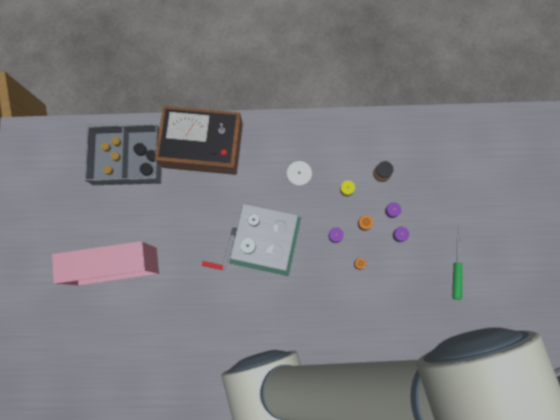

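View pics/wrist0.png

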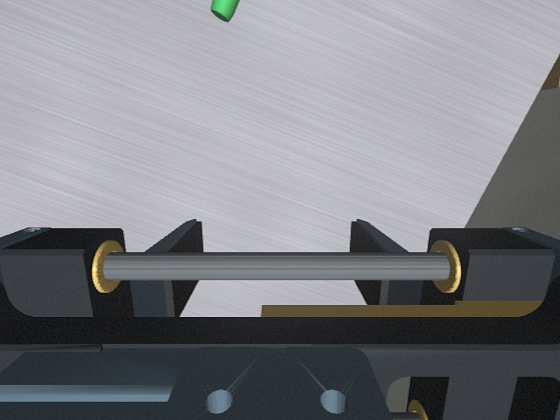

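```bash
python3 - <<'E'
import cv2
im=cv2.imread("pics/top0.png"); 
cv2.imwrite("pics/t_a.png",cv2.resize(im[190:290,190:310],None,fx=6,fy=6,interpolation=cv2.INTER_CUBIC))
cv2.imwrite("pics/t_b.png",cv2.resize(im[150:280,320:420],None,fx=4.5,fy=4.5,interpolation=cv2.INTER_CUBIC))
im=cv2.imread("pics/scene0.png"); 
cv2.imwrite("pics/s_a.png",cv2.resize(im[140:240,240:335],None,fx=6,fy=6,interpolation=cv2.INTER_CUBIC))
cv2.imwrite("pics/s_b.png",cv2.resize(im[205:325,150:260],None,fx=5,fy=5,interpolation=cv2.INTER_CUBIC))
E
```

```text
(no output)
```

View pics/t_a.png

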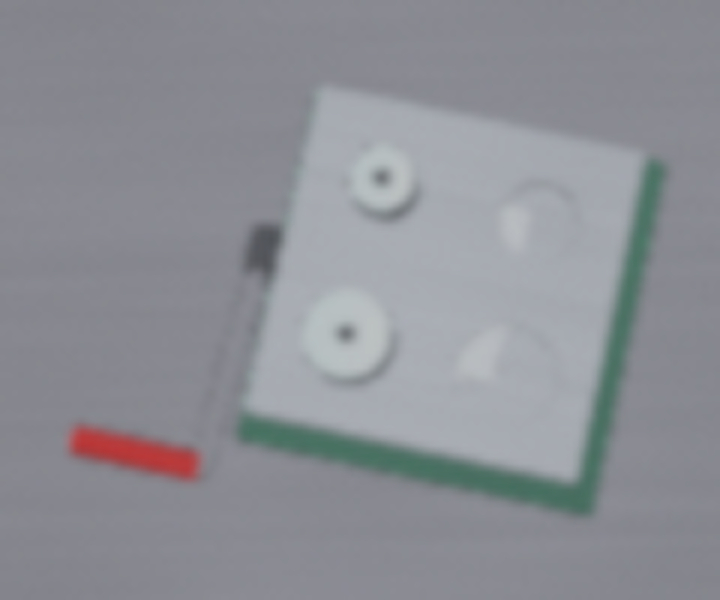

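View pics/t_b.png

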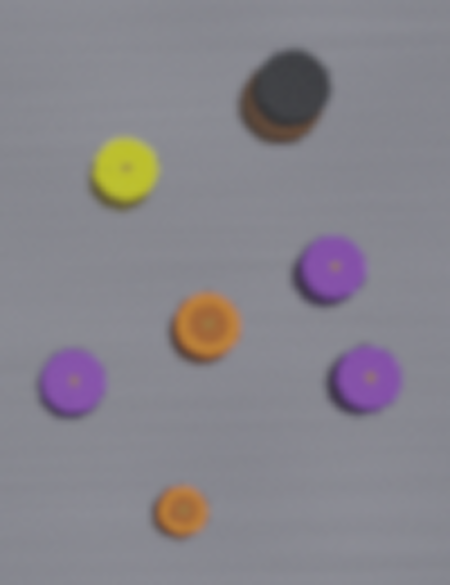

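View pics/s_a.png

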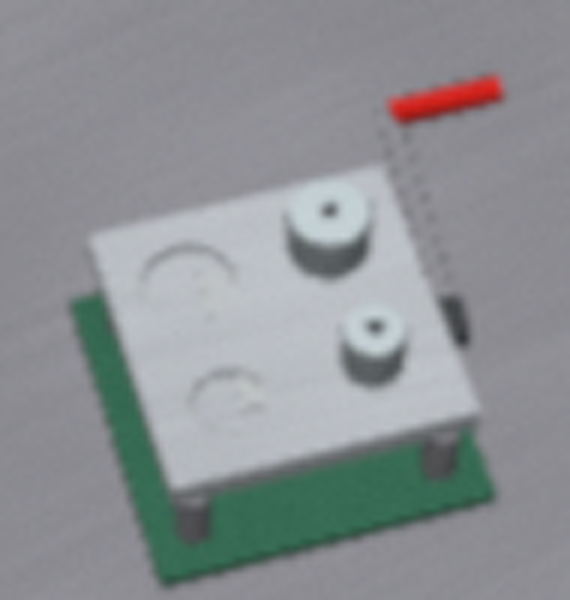

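View pics/s_b.png

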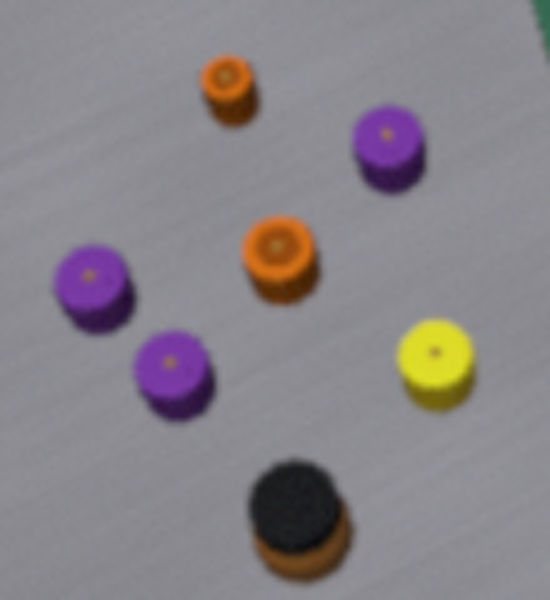

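```bash
cat > h.py <<'E'
from bench import ctrl
import cv2,numpy as np
from scipy.optimize import least_squares
np.set_printoptions(precision=4,suppress=True)
def ray(P,uv,pose=None):
    T=P['pose'] if pose is None else pose
    d=np.array([(uv[0]-P['cx'])/P['fx'],-(uv[1]-P['cy'])/P['fy'],-1.])
    return T[:3,3],T[:3,:3]@d
def atz(P,uv,z,pose=None):
    o,d=ray(P,uv,pose); return o+d*(z-o[2])/d[2]
def tri(rays):
    A=0;b=0
    for o,d in rays:
        d=d/np.linalg.norm(d);M=np.eye(3)-np.outer(d,d);A=A+M;b=b+M@o
    x=np.linalg.solve(A,b)
    return x,[np.linalg.norm((np.eye(3)-np.outer(d,d)/(d@d))@(x-o)) for o,d in rays]
def px(c,s,off): return (np.array(c)+.5)/s-.5+np.array(off)
E
cat > m.py <<'E'
from h import *
t=ctrl.camera_params("top");s=ctrl.camera_params("scene")
ta=lambda *c:px(c,6,(190,190));tb=lambda *c:px(c,4.5,(320,150));sa=lambda *c:px(c,6,(240,140));sb=lambda *c:px(c,5,(150,205))
D={'n++':(ta(317,86),sa(480,413),.0735),'n+-':(ta(644,150),sa(178,492),.0735),'n--':(ta(579,485),sa(92,238),.0735),'n-+':(ta(245,413),sa(385,165),.0735),
'mS':(ta(382,177),sa(375,326),.1035),'mL':(ta(347,334),sa(329,209),.1035),'hout':(ta(72,440),sa(501,87),.074),'hin':(ta(198,467),sa(391,110),.074),
'L':(tb(207,325),sb(279,246),.036),'S':(tb(182,511),sb(227,78),.036)}
for k,(a,b,z) in D.items():
    x,e=tri([ray(t,a),ray(s,b)]);print(k,x,"err",np.array(e[:1]),atz(t,a,z)[:2],atz(s,b,z)[:2])
E
python3 m.py
```

```text
n++ [0.6485 0.1178 0.0715] err [0.001] [0.6486 0.1186] [0.6492 0.1161]
n+- [ 0.6158 -0.0273  0.0735] err [0.0006] [ 0.6155 -0.0279] [ 0.616  -0.0267]
n-- [0.4677 0.0065 0.0703] err [0.0018] [0.4668 0.0049] [0.4705 0.0072]
n-+ [0.5024 0.1529 0.0715] err [0.0011] [0.5018 0.1517] [0.504  0.1531]
mS [0.6006 0.0874 0.105 ] err [0.0002] [0.6009 0.0877] [0.5997 0.0877]
mL [0.5321 0.1035 0.1042] err [0.0002] [0.5322 0.1037] [0.5316 0.1036]
hout [0.4917 0.2284 0.0739] err [0.0002] [0.4916 0.2282] [0.4918 0.2286]
hin [0.4783 0.1721 0.0766] err [0.] [0.4785 0.1724] [0.4766 0.1733]
L [ 0.5975 -0.2173  0.0348] err [0.0002] [ 0.5974 -0.2169] [ 0.5981 -0.2176]
S [ 0.4845 -0.1966  0.0327] err [0.0003] [ 0.4843 -0.1958] [ 0.4864 -0.1973]
```

```bash
cat >> h.py <<'E'
def Rj(deg):
    a=np.radians(deg);c,s=np.cos(a),np.sin(a)
    return np.array([[c,0,-s],[s,0,c],[0,-1,0.]])
def wpose():
    T=np.eye(4);T[:3,:3]=ctrl.current_eef_rot();T[:3,3]=ctrl.current_tool_pos()
    return T@ctrl.camera_params("wrist")['T_tool_cam']
def wshot(name):
    T=wpose();im=ctrl.read_camera("wrist");cv2.imwrite(f"pics/{name}.png",im);np.save(f"pics/{name}.npy",T);return T,im
E
python3 - <<'E'
from h import *
P=ctrl.camera_params("wrist")
Ti=np.linalg.inv(P['T_tool_cam'])
for p in [(0,0,0),(0,-.019,0),(0,.1,0),(.045,0,0),(0,.02,.1)]:
    c=Ti@np.r_[p,1];print(p,P['cx']+P['fx']*c[0]/-c[2],P['cy']-P['fy']*c[1]/-c[2])
R=Rj(-58)
for p in [(.5975-.03,-.2173-.02,.17),(.5975,-.2173,.012),(.4845,-.1966,.012),(.5164,.0359,.08),(.5846,.0199,.08)]: print(ctrl.ik(p,R))
for a in (-13.2,166.8): print(ctrl.ik((.4857,.2044,.055),Rj(a)),ctrl.ik((.5863,.1807,.127),Rj(a)))
ctrl.command_gripper(0.75)
ctrl.goto((.5975-.08,-.2173-.05,.17),R); wshot("w1")
print(ctrl.current_t(), ctrl.current_tool_pos())
E
```

```text
(0, 0, 0) 274.7704427374229 245.6919624230564
(0, -0.019, 0) 274.62185729728714 257.9522368611661
(0, 0.1, 0) 275.22815737273055 207.92441912888575
(0.045, 0, 0) 346.7099774781633 245.720611361676
(0, 0.02, 0.1) 274.8065340701596 79.96731905356005
[-28.2525  29.9652  81.6048  -0.      68.43    29.7475]
[-25.3643  42.6624  85.6456  -0.      51.692   32.6357]
[-28.6315  36.9823 102.4479  -0.      40.5698  29.3685]
[ -2.6347  30.1399 100.5604  -0.      49.2997  55.3653]
[-3.8985 34.1877 90.9402 -0.     54.8721 54.1015]
[ 16.3289  32.9828 100.352   -0.      46.6651  29.5289] [11.5547 32.617  84.3937 -0.     62.9892 24.7547]
[  16.3289   32.9828  100.352    -0.       46.6651 -150.4711] [  11.5547   32.617    84.3937   -0.       62.9892 -155.2453]
2.3583 [ 0.5172 -0.2684  0.1701]
```

View pics/w1.png

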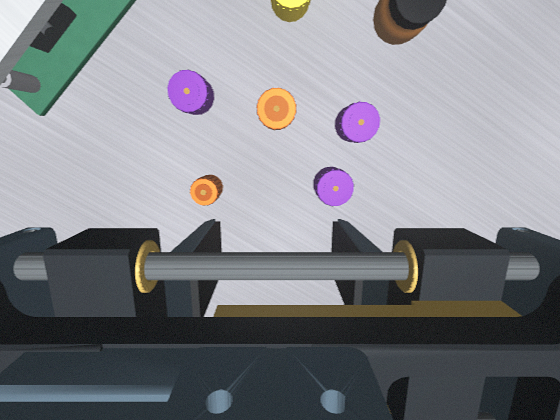

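```bash
python3 - <<'E'
from h import *
im=cv2.imread("pics/w1.png");cv2.imwrite("pics/w1c.png",cv2.resize(im[75:215,180:310],None,fx=4,fy=4,interpolation=cv2.INTER_CUBIC))
E
```

```text
(no output)
```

View pics/w1c.png

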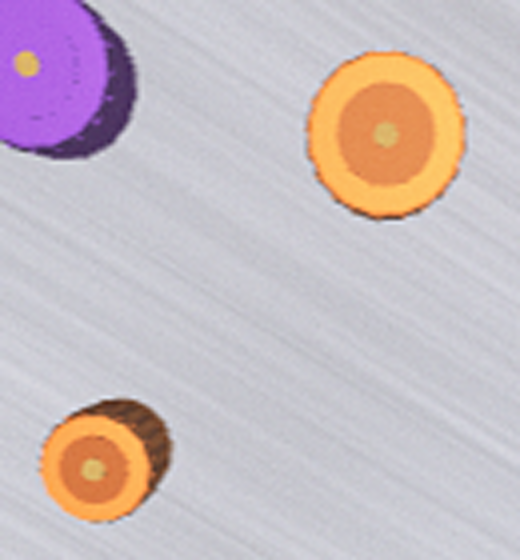

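```bash
python3 - <<'E'
from h import *
P=ctrl.camera_params("wrist");T=np.load("pics/w1.npy")
for c in [(386,134),(94.5,468)]: print(atz(P,px(c,4,(180,75)),.036,T))
E
```

```text
[ 0.5975 -0.2193  0.036 ]
[ 0.4846 -0.1982  0.036 ]
```

```bash
python3 - <<'E'
from h import *
R=Rj(-58)
x,y=.5975,-.219
ctrl.goto((x,y,.09),R)
print(ctrl.move_l((x,y,.012),vel=.1,contact_N=8))
ctrl.command_gripper(0.0)
print(ctrl.current_grip_width()*91, ctrl.current_tool_pos())
ctrl.move_l((x,y,.15),vel=.2)
# view the nest
ctrl.goto((.5164-.07,.0359-.06,.22),R)
wshot("w2");print(ctrl.current_tool_pos(),ctrl.current_t(),ctrl.current_grip_width()*91)
E
```

```text
False
39.43637621714338 [ 0.5976 -0.2191  0.0122]
[ 0.4475 -0.0249  0.2196] 6.3083 39.60589736072244
```

View pics/w2.png

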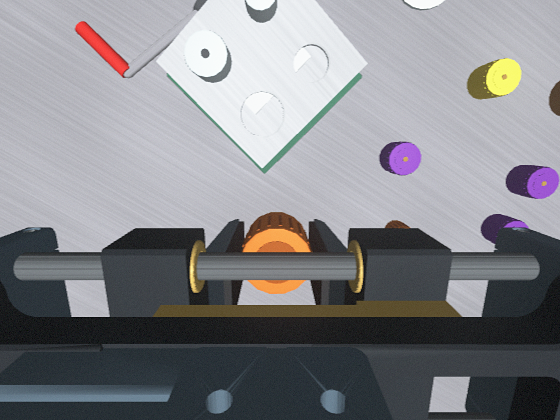

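```bash
python3 - <<'E'
from h import *
im=cv2.imread("pics/w2.png");cv2.imwrite("pics/w2c.png",cv2.resize(im[0:180,150:375],None,fx=3.3,fy=3.3,interpolation=cv2.INTER_CUBIC))
cv2.imwrite("pics/w2d.png",cv2.resize(im[205:305,220:335],None,fx=6,fy=6,interpolation=cv2.INTER_CUBIC))
E
```

```text
(no output)
```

View pics/w2c.png

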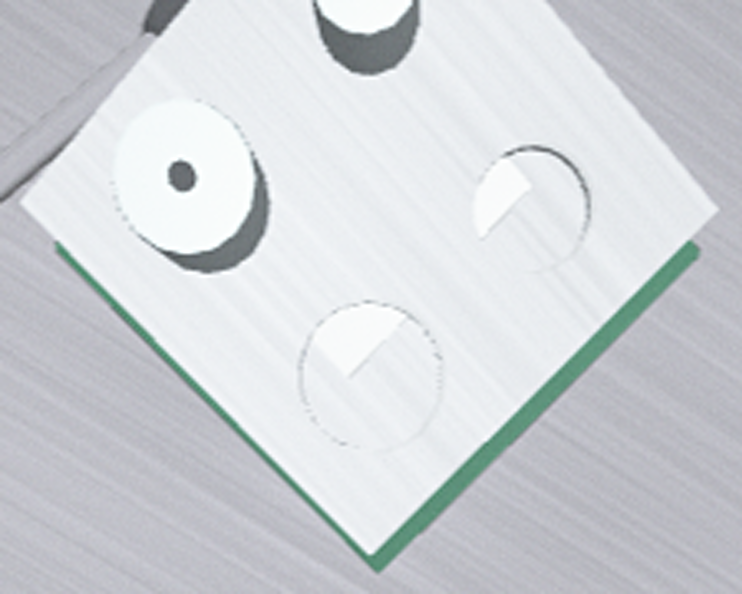

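View pics/w2d.png

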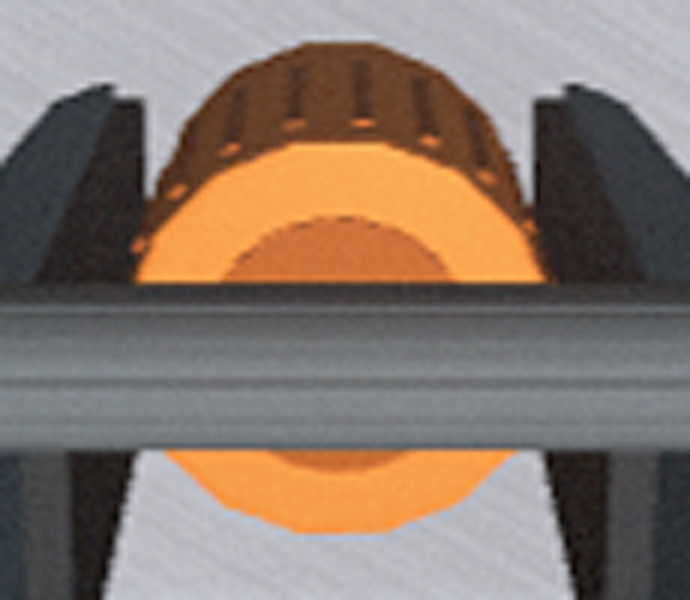

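```bash
python3 - <<'E'
from h import *
P=ctrl.camera_params("wrist");T=np.load("pics/w2.npy")
q=lambda *c:px(c,3.3,(150,0))
xh=np.array([np.cos(np.radians(-13.2)),np.sin(np.radians(-13.2))]);yh=np.array([-xh[1],xh[0]])
for n,c,z,f in [('pL',(371,377),.0735,(-35,-35)),('pS',(531.5,209),.0735,(35,-35)),('mL',(181,176),.1035,(-35,35)),('n--',(371,556),.0735,(-75,-75)),('n+-',(718,210),.0735,(75,-75)),('n-+',(21,203),.0735,(-75,75))]:
    w=atz(P,q(*c),z,T)[:2];print(n,w,'centre',w-xh*f[0]/1e3-yh*f[1]/1e3)
# held blank: ellipse of its rim
Ti=np.linalg.inv(P['T_tool_cam'])
def prj(p):
    c=Ti@np.r_[p,1];return np.array([P['cx']-P['fx']*c[0]/c[2],P['cy']+P['fy']*c[1]/c[2]])
for z in (-.002,0,.002):
    a=np.linspace(0,2*np.pi,73);pp=np.array([prj((.02*np.cos(t),-.024,z+.02*np.sin(t))) for t in a])
    print(z,(pp.min(0)-(220,205))*6,(pp.max(0)-(220,205))*6)
E
```

```text
pL [0.5161 0.0343] centre [0.5582 0.0604]
pS [0.5836 0.0183] centre [0.5575 0.0603]
mL [0.5322 0.1032] centre [0.5583 0.0612]
n-- [0.468 0.005] centre [0.5582 0.0608]
n+- [ 0.6135 -0.03  ] centre [0.5576 0.0602]
n-+ [0.5029 0.1506] centre [0.5588 0.0605]
-0.002 [108.0098 149.3215] [546.9971 556.0774]
0 [107.3415 127.6794] [547.6296 536.8517]
0.002 [106.6692 105.9047] [548.266  517.5151]
```

```bash
python3 - <<'E'
from h import *
R=Rj(-58)
x,y=.5157,.0358
ctrl.move_l((x,y,.16),vel=.2)
ctrl.move_l((x,y,.095),vel=.12)
print(ctrl.move_l((x,y,.0803),vel=.04,contact_N=4), ctrl.current_tool_pos(),ctrl.current_contact_force())
wshot("w3");print(ctrl.current_t())
E
```

```text
True [0.5155 0.0358 0.0794] [-0.6207 -0.6717  7.2723]
8.2083
```

View pics/w3.png

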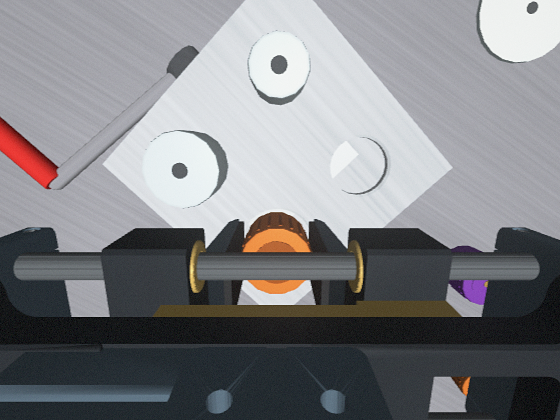

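```bash
python3 - <<'E'
from h import *
R=Rj(-58)
ctrl.command_gripper(0.62)
p=ctrl.current_tool_pos()
ctrl.move_l((p[0],p[1],.15),vel=.15)
wp=(.5164-.09,.0359-.08,.2)
ctrl.goto(wp,R); wshot("w4")
x,y=.4840,-.1973
ctrl.goto((x,y,.09),R)
print(ctrl.move_l((x,y,.012),vel=.1,contact_N=8))
ctrl.command_gripper(0.0)
print(ctrl.current_grip_width()*91, ctrl.current_tool_pos())
ctrl.move_l((x,y,.15),vel=.2)
ctrl.goto((.53,-.04,.2),R)
wshot("w5");print(ctrl.current_t(),ctrl.current_grip_width()*91)
E
python3 - <<'E'
import cv2
im=cv2.imread("pics/w5.png");cv2.imwrite("pics/w5d.png",cv2.resize(im[205:305,220:335],None,fx=6,fy=6,interpolation=cv2.INTER_CUBIC))
E
```

```text
False
29.24431099349915 [ 0.4841 -0.1974  0.0122]
13.8333 28.91013389598246
```

View pics/w4.png

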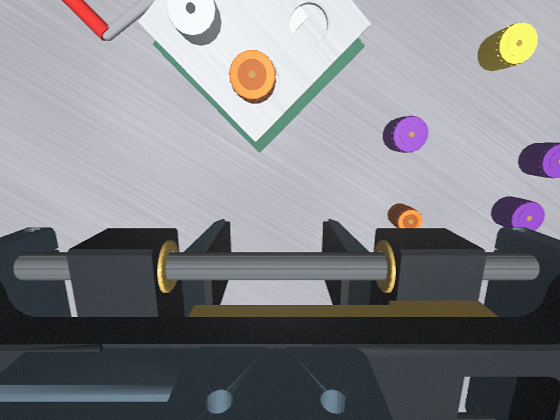

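View pics/w5.png

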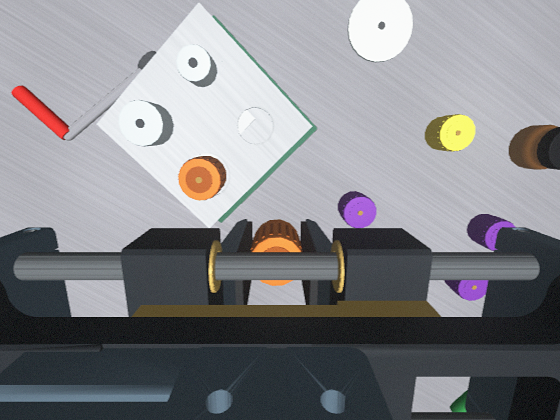

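View pics/w5d.png

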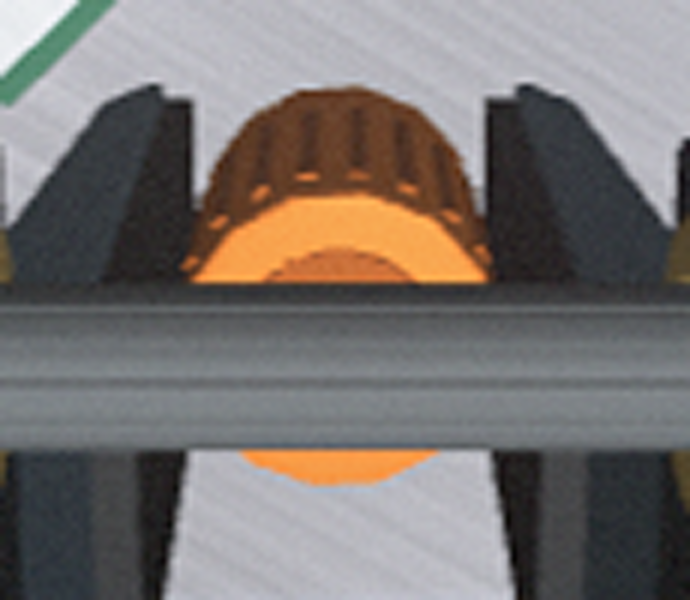

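```bash
python3 - <<'E'
import cv2
im=cv2.imread("pics/w5.png");cv2.imwrite("pics/w5c.png",cv2.resize(im[90:220,160:300],None,fx=4.5,fy=4.5,interpolation=cv2.INTER_CUBIC))
E
```

```text
(no output)
```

View pics/w5c.png

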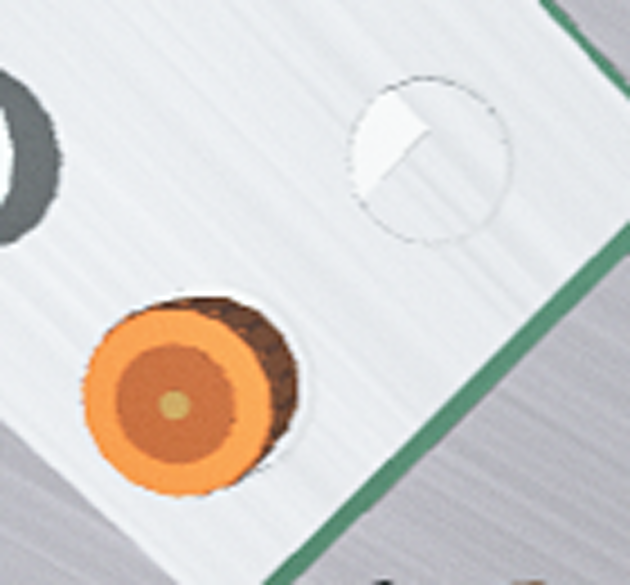

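```bash
python3 - <<'E'
from h import *
P=ctrl.camera_params("wrist");T=np.load("pics/w5.npy")
q=lambda *c:px(c,4.5,(160,90))
b=-.0013*T[:3,0]*0+np.array([-.0007+.0003,.0011+.0003,0])
S=atz(P,q(430,160),.0735,T)+b
print(S,atz(P,q(176,403),.1035,T)+b)
E
```

```text
[0.5841 0.0194 0.0735] [0.5155 0.0363 0.1035]
```

```bash
python3 - <<'E'
from h import *
x,y=.5840,.0195
ctrl.move_l((x,y,.17),vel=.2)
ctrl.move_l((x,y,.095),vel=.12)
print(ctrl.move_l((x,y,.0803),vel=.04,contact_N=4), ctrl.current_tool_pos(),ctrl.current_contact_force())
ctrl.command_gripper(0.55)
ctrl.move_l((x,y,.15),vel=.15)
ctrl.goto((.48,-.02,.2),Rj(-58)); wshot("w6")
cv2.imwrite("pics/top6.png",cv2.resize(ctrl.read_camera("top")[190:290,190:310],None,fx=6,fy=6,interpolation=cv2.INTER_CUBIC))
print(ctrl.current_t())
E
```

```text
True [0.5838 0.0195 0.0794] [-0.8684 -0.1068  7.455 ]
17.4333
```

View pics/w6.png

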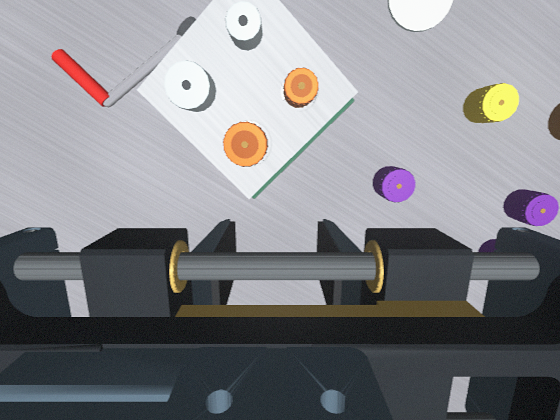

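View pics/top6.png

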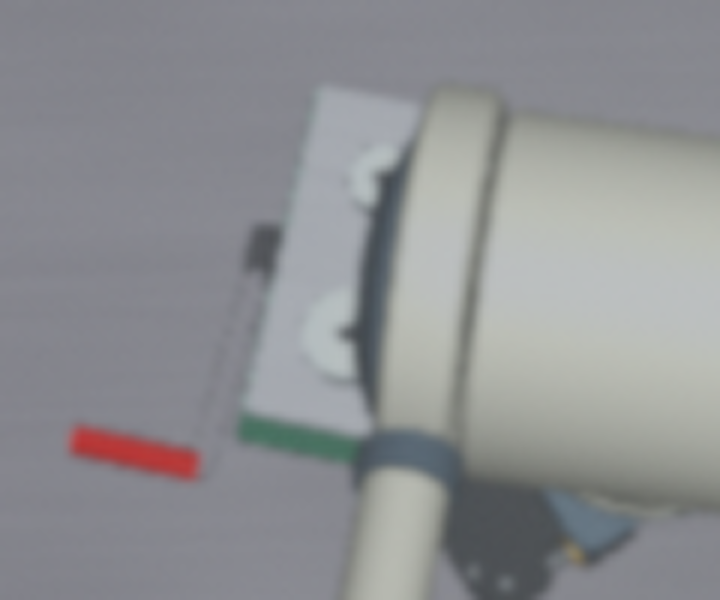

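```bash
cat > lev.py <<'E'
from h import *
a=np.radians(-13.2);xh=np.array([np.cos(a),np.sin(a),0]);yh=np.array([-xh[1],xh[0],0])
AX=np.array([.558,.0617,.036])+.122*yh
def pos(th):
    f=np.radians(20)+th
    return AX-.11*np.cos(f)*xh+np.array([0,0,.11*np.sin(f)-.019])
E
python3 - <<'E'
from lev import *
R=Rj(-13.2);p=pos(0);print(p)
ctrl.goto(p+[0,0,.12],R)
wshot("w7")
print(ctrl.move_l(p,vel=.1,contact_N=8),ctrl.current_tool_pos())
ctrl.command_gripper(0.0)
print(ctrl.current_grip_width()*91,ctrl.current_contact_force(),ctrl.current_t(),ctrl.current_tool_pos())
wshot("w8")
E
```

```text
[0.4852 0.2041 0.0546]
False [0.4855 0.2042 0.0551]
13.414349317324127 [ 2.7815 -2.0773 -1.2375] 20.3917 [0.4855 0.204  0.0547]
```

View pics/w8.png

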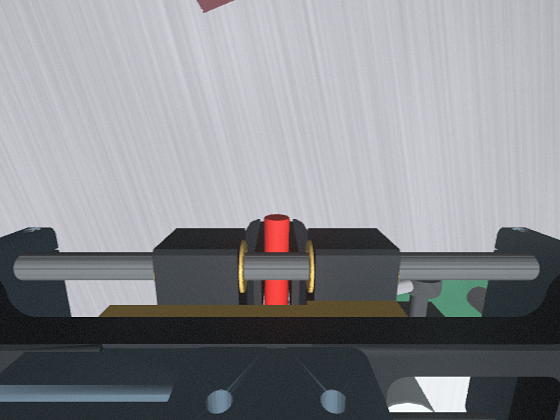

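The red handle sits between the pads, its outer end at about (277,217), with a grip width of about 13.4 mm. Next I swing it up along the arc.

```bash
python3 - <<'E'
from lev import *
for th in np.linspace(0,1.2217,9)[1:]:
    ctrl.move_l(pos(th),vel=.06)
    print(round(th,3),ctrl.current_tool_pos()-pos(th),ctrl.current_contact_force(),ctrl.current_grip_width()*91)
ctrl.sleep(.3)
print(ctrl.current_tool_pos()-pos(1.2217),ctrl.current_contact_force(),ctrl.current_t())
wshot("w9"); 
for n in("scene","top"): cv2.imwrite(f"pics/{n}9.png",ctrl.read_camera(n))
im=cv2.imread("pics/scene9.png");cv2.imwrite("pics/s9c.png",cv2.resize(im[110:250,220:350],None,fx=4.2,fy=4.2,interpolation=cv2.INTER_CUBIC))
im=cv2.imread("pics/top9.png");cv2.imwrite("pics/t9c.png",cv2.resize(im[180:300,190:320],None,fx=5,fy=5,interpolation=cv2.INTER_CUBIC))
E
```

```text
0.153 [-0.0001  0.      0.0003] [-1.0133  0.9384 -2.6816] 13.054745951513357
0.305 [-0.0009  0.0001  0.0002] [-6.2577  5.0788  0.8182] 13.099349410671577
0.458 [-0.0019  0.0004  0.0003] [-12.4826   7.4328   9.5202] 13.204053246024676
0.611 [-0.0024  0.0005  0.0006] [-18.1535   7.1996  20.695 ] 13.356389660682565
0.764 [-0.0012  0.0002  0.0008] [-13.2813   2.4735  17.6423] 13.564106208578753
0.916 [-0.0007 -0.0001  0.0007] [-6.713   0.1269 13.5012] 13.614817332294495
1.069 [-0.0003 -0.0002  0.0006] [-6.3096 -1.4713 10.9905] 13.125258721697742
1.222 [-0.0001 -0.0003  0.0005] [-2.6872 -2.5138  7.3671] 13.087762199764493
[-0.0003 -0.0003  0.0005] [-3.6782 -1.6269  6.3221] 24.2083
```

View pics/w9.png

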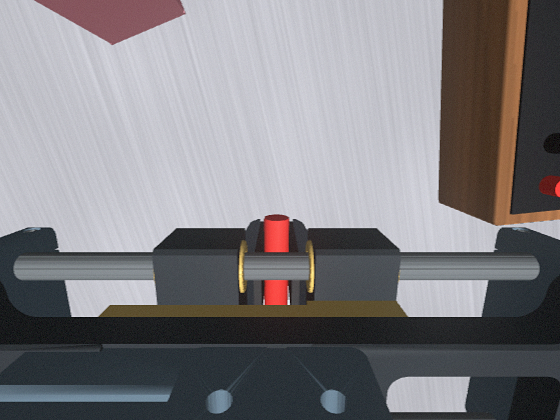

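View pics/s9c.png

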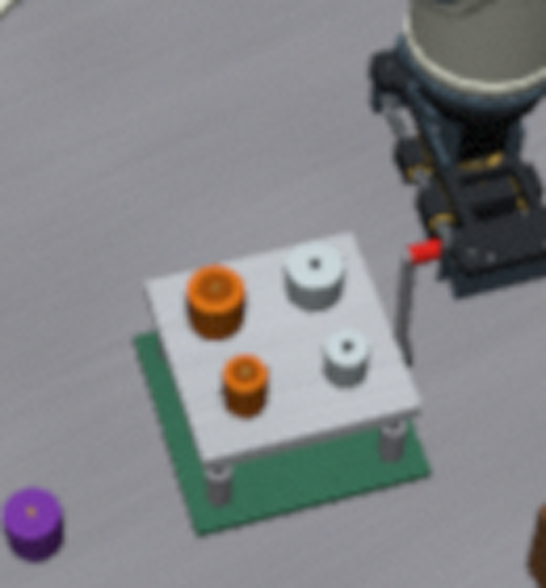

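View pics/t9c.png

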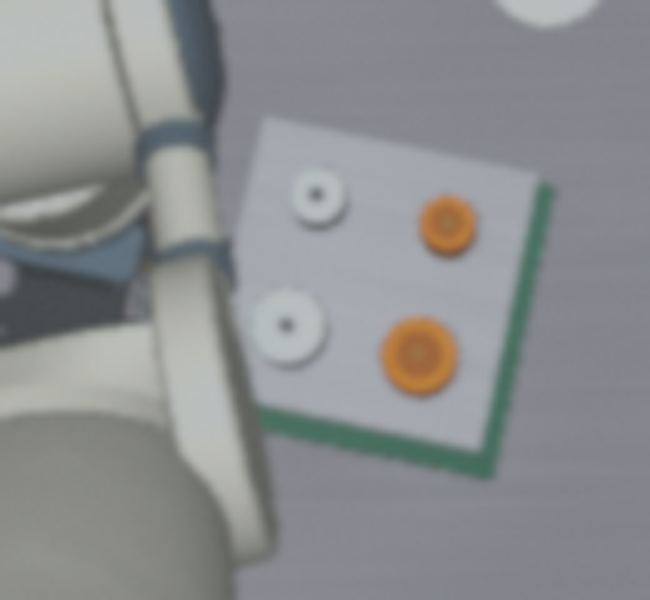

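```bash
python3 - <<'E'
from lev import *
t=ctrl.camera_params("top");s=ctrl.camera_params("scene")
ta=lambda *c:px(c,5,(190,180));sa=lambda *c:px(c,4.2,(220,110))
for n,a,b in [('mS',(317,194),(347,347)),('mL',(287,325),(315,264)),('S',(448,224),(246,371)),('L',(419,355),(216,287))]:
    x,e=tri([ray(t,ta(*a)),ray(s,sa(*b))]);print(n,x,e[0])
T=np.load("pics/w9.npy")
print(ctrl.current_tool_pos()-pos(1.2217),ctrl.current_contact_force(),ctrl.current_dq())
E
```

```text
mS [0.6008 0.0874 0.1137] 0.0002762984718023518
mL [0.5326 0.1037 0.114 ] 0.00024408673037817541
S [0.5836 0.0201 0.1134] 0.00034920800370025163
L [0.5156 0.0363 0.1139] 0.00012962376899129993
[-0.0003 -0.0003  0.0005] [-3.4307 -1.5414  6.5141] [ 0.1253 -0.059   0.0945  0.0468 -0.0089  0.0228]
```

```bash
python3 - <<'E'
from lev import *
ctrl.sleep(.5);print(ctrl.current_dq(),ctrl.current_contact_force(),ctrl.current_grip_width()*91,ctrl.current_t())
ctrl.sign_off()
E
```

```text
[-0.0844 -0.0321 -0.0209  0.0037 -0.0477  0.0157] [-4.3402 -1.9153  6.3743] 12.967261726196023 24.8583
the job is handed in; nothing more can be done
```

Both amber blanks are in their own pockets and let go. The red-handled lever is gripped and held upright, and I handed the job in at 24.9 s; the hand-in gives no verdict.

- **Blanks:** each went down to its pocket floor, with the tool at 79.4 mm against 79.7 mm expected. With the nest up, their tops measure level with the masters, at about 114 mm. Horizontally, their offset from the masters is within about 1.5 mm of nominal.
- **Lever:** the jaws hold the handle within 0.5 mm of the computed straight-up point. The spring pulls back with about 4 N and the joints are almost still, at no more than 0.1 deg/s.
- **Weaker check:** two-camera measurement of the nest's lift gave 8.7 mm on one master and 9.8 mm on the other, against 10.5 mm nominal. The measured top heights (113.7 and 114.0 mm) do match 114 mm. I put the difference down to camera error of about 1 mm, and there was no direct reading of the nest or lever joint.
- **Swing force:** midway through the swing the force on the tool rose to about 28 N, well under the 120 N wrist limit, and fell to about 8 N at the top.
- **Other objects:** I never approached the radio, lens, jar, screwdriver or look-alikes, but I did not re-measure their positions at the end.

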